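# Feel for the latched outlet key and press it off

### The job

A circuit board is about to be connected to the grey outlet box, so all its outlets must be off, but one of the four white push-push keys has been left latched down and the box has no lamps. With the fingertips tap all four keys lightly, one after the other from left to right, to feel which one is down; then press that key gently right down and let it spring up, so that all four stand up. Do not push any other key in so far that it clicks, do not release the latched one before all four have been tapped, and pick up or shift nothing else on the bench.

Things in the scene. Friction and masses are not known exactly. Their poses are not given: they have to be found in the camera images.
- outlet_box: grey low-voltage outlet box, aluminium top panel, 120 mm deep (x), 216 wide (y), 42 high, fixed, no lamps. Origin: centre of its underside, on the green mat 2.5 mm above bench height. Its -x side faces the robot, +y is the robot's left. Key row 28 mm in front of its middle (x = -28), caps at y = +69, +23, -23, -69 mm; behind each a red and a black socket, 6 mm high, at x = +34
- key_1: one of four identical white square push-push key caps, 20 x 20 mm, on top of the outlet box; origin at the centre of the cap's top face, z up. The names key_1 to key_4 tell neither place in the row nor state. A raised cap's top is 58 mm above the box's underside, 16 mm above the panel; a latched one stands 5.4 mm lower, at 52.6 mm. Round each cap is a 3 mm high bezel, 27 mm square
- key_2: one of four identical white square push-push key caps, 20 x 20 mm, on top of the outlet box; origin at the centre of the cap's top face, z up. Any cap: the spring pushes back with 1 N at the raised height plus 0.35 N per mm of depth; full stop 8.7 mm below the raised height (4 N). A raised cap so yields from 1 N on, a latched one feels solid up to about 2.9 N
- key_3: one of four identical white square push-push key caps, 20 x 20 mm, on top of the outlet box; origin at the centre of the cap's top face, z up. Any cap pressed home (to within 0.3 mm of the stop, 4 N or more) changes state when let go: a raised one stays clicked in, a latched one springs up. Pressed less than 7 mm below the raised height it returns as it was
- key_4: one of four identical white square push-push key caps, 20 x 20 mm, on top of the outlet box; origin at the centre of the cap's top face, z up. Same size, heights, spring and latch as the other three keys. Take care overhead: a lamp's ring-shaped head hangs still over the bench behind the box, at x = 0.70 to 0.94 m, y = 0.01 to 0.31 m, 0.47 to 0.60 m above the bench; keep wrist and arm on the near side of it
- pcb_module: small green circuit board lying loose left of the box, 45 x 75 x 13 mm; origin at the centre of its underside; a bystander, to be left alone
- relay_white: white plug-in relay standing loose right of the box, 29 x 28 x 48 mm; origin at the centre of its underside; a bystander, to be left alone
- flux_bottle: cream flux bottle with a black needle cap, standing loose right of the box, 40 mm across, 100 mm high; origin at the centre of its underside; a bystander, to be left alone
- tape_black: roll of black tape lying loose right of the box, 67 mm across, 19 mm high; origin at the centre of its underside; a bystander, to be left alone
- long_nose: yellow long-nose pliers lying loose in front of the box, 149 x 75 x 12 mm; origin at the centre of its underside; a bystander, to be left alone
- multimeter_2: red and black multimeter lying loose far to the left, 150 x 90 x 47 mm; origin at the centre of its underside; a bystander, to be left alone

How it is judged (in metres and radians):
On the way, in this order (a step that is already met when the one before it is completed fails the run):
1. the leftmost key is tapped (fingers press on it with more than 0.3 N) (((y of key_1 in the frame of outlet_box between 0.046 and 1 m and contact force between the fingers and key_1 above 0.3 N) or (y of key_2 in the frame of outlet_box between 0.046 and 1 m and contact force between the fingers and key_2 above 0.3 N) or (y of key_3 in the frame of outlet_box between 0.046 and 1 m and contact force between the fingers and key_3 above 0.3 N) or (y of key_4 in the frame of outlet_box between 0.046 and 1 m and contact force between the fingers and key_4 above 0.3 N))), for 0.02 s.
2. the second key from the left is tapped (fingers press on it with more than 0.3 N) (((y of key_1 in the frame of outlet_box between 0 and 0.046 m and contact force between the fingers and key_1 above 0.3 N) or (y of key_2 in the frame of outlet_box between 0 and 0.046 m and contact force between the fingers and key_2 above 0.3 N) or (y of key_3 in the frame of outlet_box between 0 and 0.046 m and contact force between the fingers and key_3 above 0.3 N) or (y of key_4 in the frame of outlet_box between 0 and 0.046 m and contact force between the fingers and key_4 above 0.3 N))), for 0.02 s.
3. the third key from the left is tapped (fingers press on it with more than 0.3 N) (((y of key_1 in the frame of outlet_box between -0.046 and 0 m and contact force between the fingers and key_1 above 0.3 N) or (y of key_2 in the frame of outlet_box between -0.046 and 0 m and contact force between the fingers and key_2 above 0.3 N) or (y of key_3 in the frame of outlet_box between -0.046 and 0 m and contact force between the fingers and key_3 above 0.3 N) or (y of key_4 in the frame of outlet_box between -0.046 and 0 m and contact force between the fingers and key_4 above 0.3 N))), for 0.02 s.
4. the rightmost key is tapped (fingers press on it with more than 0.3 N) (((y of key_1 in the frame of outlet_box between -1 and -0.046 m and contact force between the fingers and key_1 above 0.3 N) or (y of key_2 in the frame of outlet_box between -1 and -0.046 m and contact force between the fingers and key_2 above 0.3 N) or (y of key_3 in the frame of outlet_box between -1 and -0.046 m and contact force between the fingers and key_3 above 0.3 N) or (y of key_4 in the frame of outlet_box between -1 and -0.046 m and contact force between the fingers and key_4 above 0.3 N))), for 0.02 s.
5. the key that was latched at the start has sprung up (((distance of key_1 from where it was at the start of the episode above 0.0035 m and z of key_1 in the frame of outlet_box above 0.0565 m) or (distance of key_2 from where it was at the start of the episode above 0.0035 m and z of key_2 in the frame of outlet_box above 0.0565 m) or (distance of key_3 from where it was at the start of the episode above 0.0035 m and z of key_3 in the frame of outlet_box above 0.0565 m) or (distance of key_4 from where it was at the start of the episode above 0.0035 m and z of key_4 in the frame of outlet_box above 0.0565 m))), for 0.1 s.
At the end, for the whole second after the job is handed in: all four caps stand up, their tops within 1.5 mm of the raised height (above 56.5 mm over the box's underside); the loose things lie within 20 mm of where they were (z of each of key_1, key_2, key_3, key_4 in the frame of outlet_box above 0.0565 m and distance of each of pcb_module, relay_white, flux_bottle, tape_black, long_nose, multimeter_2 from where it was at the start of the episode below 0.02 m); the robot touches nothing.
It fails at once if a key that was up at the start is pushed in 7 mm or more (it clicks in) ((z of key_1 in the frame of outlet_box below 0.051 m and distance of key_1 from where it was at the start of the episode above 0.006 m) or (z of key_2 in the frame of outlet_box below 0.051 m and distance of key_2 from where it was at the start of the episode above 0.006 m) or (z of key_3 in the frame of outlet_box below 0.051 m and distance of key_3 from where it was at the start of the episode above 0.006 m) or (z of key_4 in the frame of outlet_box below 0.051 m and distance of key_4 from where it was at the start of the episode above 0.006 m)).
It fails at once if a key is pressed with more than 20 N, or the box with more than 25 N (contact force between any of the arm, the fingers and key_1 above 20 N or contact force between any of the arm, the fingers and key_2 above 20 N or contact force between any of the arm, the fingers and key_3 above 20 N or contact force between any of the arm, the fingers and key_4 above 20 N or contact force between any of the arm, the fingers and outlet_box above 25 N).
It fails at once if a key cap is pulled up above its raised height (z of any of key_1, key_2, key_3, key_4 in the frame of outlet_box above 0.061 m).
It fails at once if a loose thing on the bench is lifted, carried or shifted by more than 20 mm (distance of any of pcb_module, relay_white, flux_bottle, tape_black, long_nose, multimeter_2 from where it was at the start of the episode above 0.02 m).
It also fails if it takes over 51 s, if anything falls off the work surface, if the arm or the gripper's body presses on something with over 40 N, if the wrist force passes 120 N, or if a joint passes its speed limit or range.

### The arm

A 6-joint arm with a two-finger parallel gripper is mounted at the origin on a cart in front of the work surface, level with it; the furniture and walls round the work are solid. World frame = base frame: x ahead of the robot, y to its left, z up, the work surface at z = 0. Lengths are in mm, angles in rad, forces in N, time in s.
With the tool pointing down it reaches from about 350 to 875 mm from the base axis. Payload 4.2 kg.
Tool frame: the origin (TCP) lies midway between the tips of the shut fingers; the grasp point (between the pads) lies 19 mm behind it (arm.tcp_to_grasp is the distance from the TCP to the grasp point, in mm); z points along the fingers, y is the line along which they close (so a half turn about z gives the same grasp; the last joint's range is limited). The gripper opens to 85 mm and grips with 20 to 120 N. Pads are 22 mm wide; open, the fingers measure 114 mm over their backs; the gripper's body (76 mm by 85 mm) begins 54 mm behind the grasp point. The pads swing forward as they close: fully open they stand 13 mm farther back than shut.
Start: joints at [1.513, 0.385, 0.008, 0, -1.194, -0.259], TCP at [194.672, 593.887, 231.312] pointing down, gripper open.
Joint ranges: [-3.14, 3.14], [-1.21, 2.06], [-1.07, 1.41], [-3.16, 2.05], [-2.99, -0.16], [-3.1, 3.1]. Speed limits (rad/s): [2.79, 2.79, 3.14, 3.14, 3.14, 3.14].

### API

Orientations are given as a unit quaternion [x, y, z, w].
In Python, from bench import arm, imaging, job, models gives the robot as it stands.
- The arm moves only by the tool arm_command, never from a script. Its argument "rows" is a list of rows, each an object with "grip": the opening, from 0 (shut) to 1 (fully open); "linear": the shift along the tool's x, y, z in mm, a list of three; "rot": the turn, a rotation vector about the tool's x, y, z in rad, a list of three. In form: [{"grip": grip, "linear": [tx, ty, tz], "rot": [rx, ry, rz]}, ...]. A call has 1 to 10 rows; each row is the pose to reach, as a shift and turn from the pose commanded when the call began, along the tool's axes at that moment; what a row does not reach only later rows make up. A row lasts 1/8 s, in which the tool goes at most 62.5 mm and 10.7 degrees, less where a joint would pass 70% of its speed; a pose out of reach is approached as far as the arm can. A call with a gripper value outside its range is refused whole. The fingers move at their own pace and stop on an object; the grip force is fixed at half the most. Time passes only in rows, so rows that repeat a pose let the fingers close. It gives the time, the measured TCP pose, the force, the opening and the grip force at its end, in the units of the state.
- arm.read_state(): the state, without advancing time (a new reading comes with each control period).
- imaging.get_image(name): name is "scene" or "top" or "wrist"; returns a dict with "frame" (384x512x3 uint8, red, green, blue), "fx", "fy", "cx", "cy" (pixels), "k1" (the pictures are not rectified: a ray, as slopes to the right and down, at radius r is drawn at 1 + k1 r^2 times it, then the intrinsics apply), "extrinsics" (4x4, takes a point from world to camera coordinates); the wrist camera has in their place "T_tool_cam" (4x4, takes a point from camera to tool coordinates, whose origin is the TCP and whose axes are the flange's). Camera axes: x right, y down, z forward; pixel columns grow to the right and rows downward; lengths in mm; the calibration is good to about 2 mm. A picture is of the moment at which its call begins: read the wrist's pose just before it. There is no depth.
- job.job_done(): hands the job in; it is judged then, once.
Trained networks look in a picture, given as the dict that the camera call returned (one of the last four; its "shot" number tells which), for a name from the list of things; names that differ only in an ending like _2 or _b are one class to them, and where a whole thing is asked for, a point or a joint stands for the part that bears it (a point fixed in the world has none). Each returns a list of dicts, best first, with "score" (0 to 1); they miss things now and then, are a little off and sometimes report something else, mostly with a low value. They report only what shows in the picture. A call takes as long as a camera call.
- models.spot_in(picture, query): "rect" ([left, top, right, bottom] in pixels, round what is visible of it).
- models.tip_of(picture, query): "pixel" ([column, row] in pixels: a listed point, or the origin of a listed thing).
The state is a dict: "clock": time; "joints": joint angles; "joint_vel": joint speeds; "joint_efforts": joint torques, N m; "position": TCP position; "ee_rot": TCP orientation; "contact_force": force on the tool from outside, world axes, zero at the start; "wrist_torque": the same for the moment, N m; "gripper_width": finger opening in mm; "grasp_force": force on a finger pad.
Only numpy, scipy, OpenCV 4.12 (cv2) and the standard library are available. Lean on these libraries where they do the work, as an engineer would, in place of code of your own. Each camera call takes 0.05 s, during which the arm holds its last target. There are 200 camera calls.

## Working session

There is one attempt and no reset: what is moved stays moved. The work goes in short steps, Python scripts to look and compute and a tool call to move; the robot and the scene stay as the last step left them, time stands still between calls to the robot, and variables do not carry over. Pictures are saved under pics/ and viewed, at most 10 in all, crops included, and the job is handed in when it is done.

Besides the shell and the picture viewer there is one more tool, called after "Emit:" by a JSON object that holds its "op" and its "data", one argument or row to a line. arm_command: Moves the arm, as the interface text tells. Its arguments: {"type":"object","properties":{"rows":{"type":"array"}},"required":["rows"]}

```bash
mkdir -p pics; ls; cat > h.py <<'E'
import numpy as np, cv2
from bench import arm, imaging, job, models
from scipy.spatial.transform import Rotation as R
def ray(p,px):
    x=(px[0]-p['cx'])/p['fx']; y=(px[1]-p['cy'])/p['fy']
    xu,yu=x,y
    for _ in range(20):
        s=1+p['k1']*(xu*xu+yu*yu); xu,yu=x/s,y/s
    return np.array([xu,yu,1.])
def c2w(p,st=None):
    if 'extrinsics' in p and p['extrinsics'] is not None: return np.linalg.inv(np.array(p['extrinsics']))
    T=np.eye(4);T[:3,:3]=R.from_quat(st['ee_rot']).as_matrix();T[:3,3]=st['position']
    return T@np.array(p['T_tool_cam'])
def onz(p,px,z,st=None):
    T=c2w(p,st);d=T[:3,:3]@ray(p,px);o=T[:3,3]
    return o+d*(z-o[2])/d[2]
def proj(p,w,st=None):
    c=np.linalg.inv(c2w(p,st))@np.append(w,1.);x,y=c[:2]/c[2];s=1+p['k1']*(x*x+y*y)
    return [p['fx']*x*s+p['cx'],p['fy']*y*s+p['cy']]
def save(p,n): cv2.imwrite('pics/'+n,p['frame'][...,::-1])
E
python3 - <<'E'
from h import *
s=arm.read_state();print(s['clock'],s['position'],s['ee_rot'],s['contact_force'],s['gripper_width'])
a=imaging.get_image('top');save(a,'top.png');b=imaging.get_image('scene');save(b,'scene.png')
for n,p in(('top',a),('scene',b)):
  print(n,c2w(p)[:3,3])
  for q,z in(('outlet_box',2.5),('key_1',60)):
    for f in models.tip_of(p,q)[:6]: print(q,f['pixel'],f['score'],onz(p,f['pixel'],z))
cv2.imwrite('pics/both.png',cv2.resize(np.hstack([a['frame'],b['frame']])[...,::-1],(800,300)))
E
```

```text
pics
0.0 [194.46493913 593.34834    230.20570061] [ 9.87473174e-01 -1.57782981e-01 -1.21797012e-04  1.11638125e-03] [ 0.77866157  0.36841438 -0.05713537] 85.19229657443505
top [ 415.59001614  322.20404448 1108.40230243]
outlet_box [263.2, 185.2] 0.57 [529.11171734 297.99789302   2.5       ]
key_1 [238.5, 196.7] 0.6 [492.86829199 368.67319074  60.        ]
key_1 [255.6, 196.6] 0.5 [491.94386139 321.20530593  60.        ]
key_1 [291.0, 194.2] 0.43 [496.13651655 222.75972486  60.        ]
key_1 [269.2, 194.7] 0.4 [496.27679798 283.31078467  60.        ]
scene [ 95.03057211 913.98323462 863.34919272]
outlet_box [250.9, 199.8] 0.76 [528.88780834 302.83991877   2.5       ]
key_1 [280.2, 171.3] 0.65 [494.72250087 227.10642277  60.        ]
key_1 [268.6, 185.3] 0.61 [491.92767155 282.20561928  60.        ]
key_1 [248.7, 211.2] 0.54 [484.2703459  374.36204256  60.        ]
```

View pics/top.png

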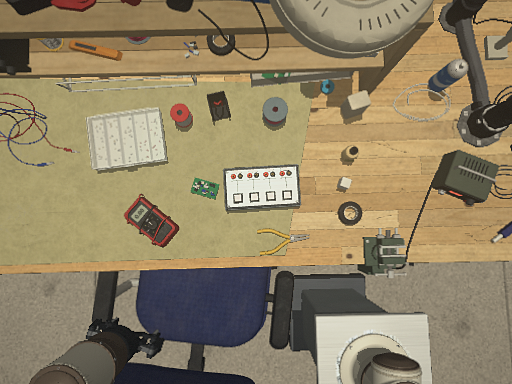

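The top view shows the box with its four keys at about (238–287, 196). The board is at (205,187), the pliers at (280,240) and the relay and bottle to the right. I'll move above the keys with the gripper shut.

Emit:
{"op": "arm_command", "data": {
  "rows": [
    {"grip": 0,"linear": [50,27,0],"rot": [0,0,-0.05]},
    {"grip": 0,"linear": [100,55,0],"rot": [0,0,-0.1]},
    {"grip": 0,"linear": [150,82,0],"rot": [0,0,-0.15]},
    {"grip": 0,"linear": [200,109,0],"rot": [0,0,-0.2]},
    {"grip": 0,"linear": [250,136,0],"rot": [0,0,-0.25]},
    {"grip": 0,"linear": [300,164,0],"rot": [0,0,-0.3]},
    {"grip": 0,"linear": [350,190,0],"rot": [0,0,-0.318]},
    {"grip": 0,"linear": [350,190,0],"rot": [0,0,-0.318]},
    {"grip": 0,"linear": [350,190,0],"rot": [0,0,-0.318]}
  ]
}}

```text
clock: 1.42
position: [468.1, 304.2, 231.2]
ee_rot: [1.0, 0.0, -0.0, -0.0]
contact_force: [-0.0, 0.8, -0.0]
gripper_width: 0.0
grasp_force: 0.0
```

```bash
python3 - <<'E'
from h import *
s=arm.read_state();print(s['clock'],s['position'],s['ee_rot'],s['contact_force'],s['gripper_width'],s['joints'])
a=imaging.get_image('wrist');save(a,'w1.png')
for q,z in(('outlet_box',2.5),('key_1',60)):
    for f in models.tip_of(a,q)[:6]: print(q,f['pixel'],f['score'],onz(a,f['pixel'],z,s))
E
```

```text
1.425 [468.08029129 304.19599707 231.22460609] [ 9.99999976e-01  1.94792019e-04 -8.96520403e-05 -4.01152270e-05] [-0.04954796  0.75808295 -0.01036983] 0.034744700831330945 [ 8.66502548e-01  2.71567465e-01 -1.58449466e-01 -2.07463225e-04
 -1.14083440e+00  7.04769847e-01]
outlet_box [258.6, 118.3] 0.77 [520.87186961 298.85789292   2.5       ]
key_1 [279.2, 151.6] 0.85 [493.46448571 279.99292566  60.        ]
key_1 [329.4, 147.8] 0.72 [497.04817523 232.44723042  60.        ]
key_1 [181.6, 152.5] 0.67 [492.73859139 372.79565113  60.        ]
key_1 [233.9, 153.0] 0.57 [492.17820271 323.06646156  60.        ]
```

View pics/w1.png

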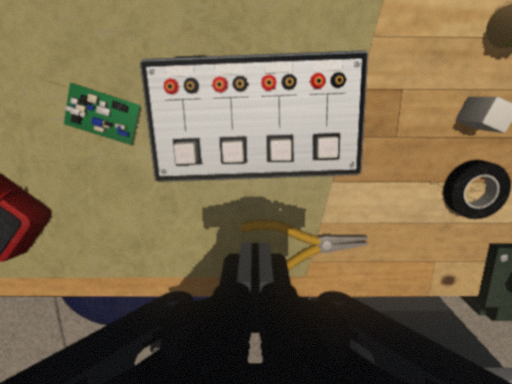

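Four keys at pixels (187,151), (233,150), (280,149), (327,147), in reasonable agreement with the network; the box is yawed about 1°. The leftmost key is at about (492,371).

Emit:
{"op": "arm_command", "data": {
  "rows": [
    {"grip": 0,"linear": [10,-27,60],"rot": [0,0,0]},
    {"grip": 0,"linear": [20,-54,115],"rot": [0,0,0]},
    {"grip": 0,"linear": [25,-67,155],"rot": [0,0,0]},
    {"grip": 0,"linear": [25,-67,161],"rot": [0,0,0]},
    {"grip": 0,"linear": [25,-67,161],"rot": [0,0,0]},
    {"grip": 0,"linear": [25,-67,161],"rot": [0,0,0]}
  ]
}}

```text
clock: 2.33
position: [493.6, 372.1, 72.8]
ee_rot: [1.0, 0.001, 0.001, -0.001]
contact_force: [-0.2, 0.1, 1.0]
gripper_width: 0.0
grasp_force: 0.0
```

```bash
python3 - <<'E'
from h import *
s=arm.read_state();print(s['position'],s['contact_force'])
a=imaging.get_image('wrist');save(a,'w2.png')
for f in models.tip_of(a,'key_1')[:6]: print(f['pixel'],f['score'],onz(a,f['pixel'],60,s))
print(proj(a,[*s['position'][:2],60.],s))
E
```

```text
[493.60080354 372.1472112   72.76867809] [-0.18063812  0.1409907   1.02059801]
[254.1, 253.1] 0.88 [491.67760352 371.96869559  60.        ]
[437.5, 248.9] 0.67 [494.0152025  277.34689958  60.        ]
[345.1, 250.3] 0.56 [493.27189937 325.09243383  60.        ]
[np.float64(253.75296978748244), np.float64(249.7038683422139)]
```

View pics/w2.png

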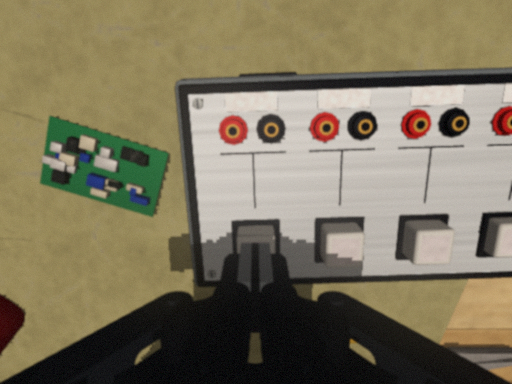

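The tip sits over the leftmost cap (254,240). I'll settle there, then descend a little.

Emit:
{"op": "arm_command", "data": {
  "rows": [
    {"grip": 0,"linear": [-1,0,0],"rot": [0,0,0]},
    {"grip": 0,"linear": [-1,0,0],"rot": [0,0,0]},
    {"grip": 0,"linear": [-1,0,0],"rot": [0,0,0]},
    {"grip": 0,"linear": [-1,0,0],"rot": [0,0,0]}
  ]
}}

```text
clock: 2.92
position: [492.0, 371.3, 70.3]
ee_rot: [1.0, 0.001, -0.0, 0.0]
contact_force: [-0.1, -1.1, 0.0]
gripper_width: -0.0
grasp_force: 0.0
```

Emit:
{"op": "arm_command", "data": {
  "rows": [
    {"grip": 0,"linear": [0,0,4],"rot": [0,0,0]},
    {"grip": 0,"linear": [0,0,7],"rot": [0,0,0]},
    {"grip": 0,"linear": [0,0,7],"rot": [0,0,0]},
    {"grip": 0,"linear": [0,0,7],"rot": [0,0,0]},
    {"grip": 0,"linear": [0,0,7],"rot": [0,0,0]}
  ]
}}

```text
clock: 3.55
position: [492.0, 371.4, 63.4]
ee_rot: [1.0, 0.001, 0.0, -0.0]
contact_force: [-1.1, 0.1, 0.4]
gripper_width: -0.0
grasp_force: 0.0
```

Emit:
{"op": "arm_command", "data": {
  "rows": [
    {"grip": 0,"linear": [0,0,2],"rot": [0,0,0]},
    {"grip": 0,"linear": [0,0,3],"rot": [0,0,0]},
    {"grip": 0,"linear": [0,0,3],"rot": [0,0,0]},
    {"grip": 0,"linear": [0,0,3],"rot": [0,0,0]}
  ]
}}

```text
clock: 4.05
position: [491.9, 371.3, 60.4]
ee_rot: [1.0, 0.001, -0.0, 0.0]
contact_force: [-0.7, -0.3, 0.4]
gripper_width: 0.1
grasp_force: 0.3
```

Emit:
{"op": "arm_command", "data": {
  "rows": [
    {"grip": 0,"linear": [0,0,1],"rot": [0,0,0]},
    {"grip": 0,"linear": [0,0,2],"rot": [0,0,0]},
    {"grip": 0,"linear": [0,0,2],"rot": [0,0,0]},
    {"grip": 0,"linear": [0,0,2],"rot": [0,0,0]}
  ]
}}

```text
clock: 4.55
position: [492.0, 371.3, 58.4]
ee_rot: [1.0, 0.001, -0.0, -0.0]
contact_force: [0.2, 0.4, 1.8]
gripper_width: -0.1
grasp_force: 0.7
```

Emit:
{"op": "arm_command", "data": {
  "rows": [
    {"grip": 0,"linear": [0,0,1],"rot": [0,0,0]},
    {"grip": 0,"linear": [0,0,1],"rot": [0,0,0]},
    {"grip": 0,"linear": [0,0,1],"rot": [0,0,0]}
  ]
}}

```text
clock: 4.92
position: [492.0, 371.3, 57.3]
ee_rot: [1.0, 0.001, 0.0, -0.0]
contact_force: [-0.6, -0.5, 1.3]
gripper_width: -0.1
grasp_force: 0.9
```

Emit:
{"op": "arm_command", "data": {
  "rows": [
    {"grip": 0,"linear": [0,0,0],"rot": [0,0,0]}
  ]
}}

```text
clock: 5.05
position: [492.0, 371.3, 57.4]
ee_rot: [1.0, 0.001, 0.0, -0.0]
contact_force: [-0.8, 0.0, 1.5]
gripper_width: 0.1
grasp_force: 0.9
```

Emit:
{"op": "arm_command", "data": {
  "rows": [
    {"grip": 0,"linear": [0,0,0],"rot": [0,0,0]}
  ]
}}

```text
clock: 5.18
position: [492.0, 371.3, 57.3]
ee_rot: [1.0, 0.001, 0.0, -0.0]
contact_force: [-0.9, 0.4, 1.8]
gripper_width: 0.1
grasp_force: 0.9
```

Key 1 is up: it yields, with about 1.6 N at 57.4 mm. On to key 2.

Emit:
{"op": "arm_command", "data": {
  "rows": [
    {"grip": 0,"linear": [0,0,-12],"rot": [0,0,0]},
    {"grip": 0,"linear": [0,0,-12],"rot": [0,0,0]},
    {"grip": 0,"linear": [1,46,-12],"rot": [0,0,0]},
    {"grip": 0,"linear": [1,46,-12],"rot": [0,0,0]},
    {"grip": 0,"linear": [1,46,-6],"rot": [0,0,0]},
    {"grip": 0,"linear": [1,46,-2],"rot": [0,0,0]},
    {"grip": 0,"linear": [1,46,0],"rot": [0,0,0]},
    {"grip": 0,"linear": [1,46,0],"rot": [0,0,0]},
    {"grip": 0,"linear": [1,46,0],"rot": [0,0,0]}
  ]
}}

```text
clock: 6.3
position: [493.2, 326.0, 57.5]
ee_rot: [1.0, 0.001, 0.0, -0.0]
contact_force: [-0.4, 1.2, 1.1]
gripper_width: -0.0
grasp_force: 0.8
```

Emit:
{"op": "arm_command", "data": {
  "rows": [
    {"grip": 0,"linear": [0,0,0],"rot": [0,0,0]}
  ]
}}

```text
clock: 6.42
position: [493.2, 325.9, 57.6]
ee_rot: [1.0, 0.001, 0.0, -0.0]
contact_force: [-0.0, 1.6, 2.0]
gripper_width: -0.1
grasp_force: 0.8
```

Emit:
{"op": "arm_command", "data": {
  "rows": [
    {"grip": 0,"linear": [0,0,0],"rot": [0,0,0]}
  ]
}}

```text
clock: 6.55
position: [493.2, 325.7, 57.6]
ee_rot: [1.0, 0.001, 0.0, -0.0]
contact_force: [-0.3, 1.3, 1.0]
gripper_width: 0.0
grasp_force: 0.9
```

Key 2 is up too. Next, key 3.

Emit:
{"op": "arm_command", "data": {
  "rows": [
    {"grip": 0,"linear": [0,0,-12],"rot": [0,0,0]},
    {"grip": 0,"linear": [0,0,-12],"rot": [0,0,0]},
    {"grip": 0,"linear": [1,46,-12],"rot": [0,0,0]},
    {"grip": 0,"linear": [1,46,-12],"rot": [0,0,0]},
    {"grip": 0,"linear": [1,46,-6],"rot": [0,0,0]},
    {"grip": 0,"linear": [1,46,-2],"rot": [0,0,0]},
    {"grip": 0,"linear": [1,46,0],"rot": [0,0,0]},
    {"grip": 0,"linear": [1,46,0],"rot": [0,0,0]},
    {"grip": 0,"linear": [1,46,0],"rot": [0,0,0]}
  ]
}}

```text
clock: 7.68
position: [494.2, 279.8, 57.5]
ee_rot: [1.0, 0.001, 0.0, -0.0]
contact_force: [-1.1, 1.3, 1.3]
gripper_width: -0.3
grasp_force: 0.8
```

Emit:
{"op": "arm_command", "data": {
  "rows": [
    {"grip": 0,"linear": [0,0,0],"rot": [0,0,0]}
  ]
}}

```text
clock: 7.8
position: [494.2, 279.7, 57.5]
ee_rot: [1.0, 0.001, 0.0, -0.0]
contact_force: [-0.1, 0.6, 1.1]
gripper_width: 0.3
grasp_force: 0.8
```

Emit:
{"op": "arm_command", "data": {
  "rows": [
    {"grip": 0,"linear": [0,0,0],"rot": [0,0,0]}
  ]
}}

```text
clock: 7.92
position: [494.2, 279.7, 57.5]
ee_rot: [1.0, 0.001, 0.0, -0.0]
contact_force: [0.2, 1.3, 1.9]
gripper_width: -0.1
grasp_force: 0.9
```

Key 3 is up. Now key 4, at the same height first.

Emit:
{"op": "arm_command", "data": {
  "rows": [
    {"grip": 0,"linear": [0,0,-12],"rot": [0,0,0]},
    {"grip": 0,"linear": [0,0,-12],"rot": [0,0,0]},
    {"grip": 0,"linear": [1,46,-12],"rot": [0,0,0]},
    {"grip": 0,"linear": [1,46,-12],"rot": [0,0,0]},
    {"grip": 0,"linear": [1,46,-6],"rot": [0,0,0]},
    {"grip": 0,"linear": [1,46,-2],"rot": [0,0,0]},
    {"grip": 0,"linear": [1,46,0],"rot": [0,0,0]},
    {"grip": 0,"linear": [1,46,0],"rot": [0,0,0]},
    {"grip": 0,"linear": [1,46,0],"rot": [0,0,0]}
  ]
}}

```text
clock: 9.05
position: [495.2, 233.6, 57.3]
ee_rot: [1.0, 0.001, 0.0, -0.0]
contact_force: [-0.1, -0.3, 0.3]
gripper_width: 0.3
grasp_force: 0.0
```

Emit:
{"op": "arm_command", "data": {
  "rows": [
    {"grip": 0,"linear": [0,0,0],"rot": [0,0,0]}
  ]
}}

```text
clock: 9.18
position: [495.2, 233.5, 57.4]
ee_rot: [1.0, 0.001, 0.0, -0.0]
contact_force: [-1.2, -0.0, -0.3]
gripper_width: 0.0
grasp_force: 0.0
```

Emit:
{"op": "arm_command", "data": {
  "rows": [
    {"grip": 0,"linear": [0,0,0],"rot": [0,0,0]}
  ]
}}

```text
clock: 9.3
position: [495.2, 233.4, 57.4]
ee_rot: [1.0, 0.001, 0.0, -0.0]
contact_force: [-0.1, -0.6, -0.7]
gripper_width: 0.1
grasp_force: 0.0
```

No force at 57.4 mm, so key 4 is the latched one. I'll check that the tip is over it while feeling down to 54.4.

Emit:
{"op": "arm_command", "data": {
  "rows": [
    {"grip": 0,"linear": [0,0,1],"rot": [0,0,0]},
    {"grip": 0,"linear": [0,0,2],"rot": [0,0,0]},
    {"grip": 0,"linear": [0,0,3],"rot": [0,0,0]},
    {"grip": 0,"linear": [0,0,3],"rot": [0,0,0]},
    {"grip": 0,"linear": [0,0,3],"rot": [0,0,0]}
  ]
}}

```text
clock: 9.93
position: [495.2, 233.3, 54.5]
ee_rot: [1.0, 0.001, 0.0, 0.0]
contact_force: [-0.6, -1.1, 2.4]
gripper_width: 0.1
grasp_force: 1.4
```

Emit:
{"op": "arm_command", "data": {
  "rows": [
    {"grip": 0,"linear": [0,0,1],"rot": [0,0,0]},
    {"grip": 0,"linear": [0,0,1],"rot": [0,0,0]},
    {"grip": 0,"linear": [0,0,1],"rot": [0,0,0]}
  ]
}}

```text
clock: 10.3
position: [495.2, 233.3, 53.3]
ee_rot: [1.0, 0.001, -0.0, 0.0]
contact_force: [-1.3, -0.1, 3.3]
gripper_width: -0.1
grasp_force: 1.6
```

Emit:
{"op": "arm_command", "data": {
  "rows": [
    {"grip": 0,"linear": [0,0,1],"rot": [0,0,0]},
    {"grip": 0,"linear": [0,0,1.5],"rot": [0,0,0]},
    {"grip": 0,"linear": [0,0,1.5],"rot": [0,0,0]},
    {"grip": 0,"linear": [0,0,1.5],"rot": [0,0,0]}
  ]
}}

```text
clock: 10.8
position: [495.2, 233.3, 51.9]
ee_rot: [1.0, 0.001, 0.0, 0.0]
contact_force: [-1.0, -0.2, 4.3]
gripper_width: -0.2
grasp_force: 2.3
```

Emit:
{"op": "arm_command", "data": {
  "rows": [
    {"grip": 0,"linear": [0,0,0.5],"rot": [0,0,0]},
    {"grip": 0,"linear": [0,0,0.5],"rot": [0,0,0]},
    {"grip": 0,"linear": [0,0,0.5],"rot": [0,0,0]}
  ]
}}

```text
clock: 11.18
position: [495.2, 233.3, 51.9]
ee_rot: [1.0, 0.001, 0.0, 0.0]
contact_force: [-2.4, -0.7, 8.0]
gripper_width: 0.0
grasp_force: 3.7
```

At the stop with 8 N. Now I'll release, then feel at 57.4 mm to check that the key has sprung up.

Emit:
{"op": "arm_command", "data": {
  "rows": [
    {"grip": 0,"linear": [0,0,-4],"rot": [0,0,0]},
    {"grip": 0,"linear": [0,0,-8],"rot": [0,0,0]},
    {"grip": 0,"linear": [0,0,-16],"rot": [0,0,0]},
    {"grip": 0,"linear": [0,0,-16],"rot": [0,0,0]},
    {"grip": 0,"linear": [0,0,-16],"rot": [0,0,0]},
    {"grip": 0,"linear": [0,0,-9],"rot": [0,0,0]},
    {"grip": 0,"linear": [0,0,-7],"rot": [0,0,0]},
    {"grip": 0,"linear": [0,0,-7],"rot": [0,0,0]},
    {"grip": 0,"linear": [0,0,-7],"rot": [0,0,0]}
  ]
}}

```text
clock: 12.3
position: [495.1, 233.3, 58.3]
ee_rot: [1.0, 0.001, -0.0, 0.0]
contact_force: [0.8, 0.3, 1.1]
gripper_width: -0.0
grasp_force: 0.7
```

Emit:
{"op": "arm_command", "data": {
  "rows": [
    {"grip": 0,"linear": [0,0,0],"rot": [0,0,0]}
  ]
}}

```text
clock: 12.42
position: [495.1, 233.4, 58.4]
ee_rot: [1.0, 0.001, -0.0, -0.0]
contact_force: [-0.2, 0.6, 2.5]
gripper_width: -0.1
grasp_force: 0.7
```

Emit:
{"op": "arm_command", "data": {
  "rows": [
    {"grip": 0,"linear": [0,0,-50],"rot": [0,0,0]},
    {"grip": 0,"linear": [0,0,-100],"rot": [0,0,0]},
    {"grip": 0,"linear": [-20,-60,-150],"rot": [0,0,0]},
    {"grip": 0,"linear": [-20,-60,-150],"rot": [0,0,0]},
    {"grip": 0,"linear": [-20,-60,-150],"rot": [0,0,0]},
    {"grip": 0,"linear": [-20,-60,-150],"rot": [0,0,0]}
  ]
}}

```text
clock: 13.18
position: [474.3, 291.9, 206.3]
ee_rot: [1.0, 0.0, -0.002, 0.001]
contact_force: [0.3, -0.9, -0.8]
gripper_width: -0.4
grasp_force: 0.0
```

```bash
python3 - <<'E'
from h import *
a=imaging.get_image('wrist');save(a,'w3.png')
E
```

```text
(no output)
```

View pics/w3.png

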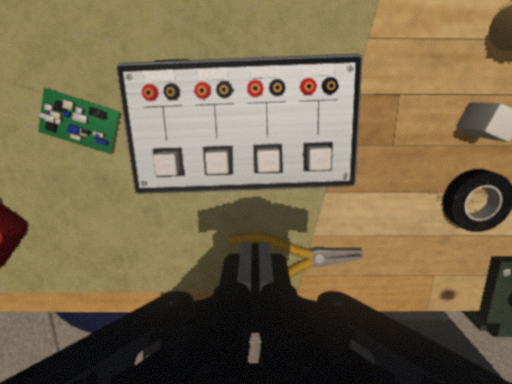

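All four caps (168–319, 157–163) look alike, key 4 felt raised at 58.4 mm, and the other things have not moved.

```bash
python3 -c "
from bench import job
print(job.job_done())"
```

```text
the job is handed in; nothing more can be done
None
```

I tapped all four keys from left to right, found the rightmost one latched, and pressed it home and let it spring up; all four now feel raised, nothing else was moved, and the job is handed in (no verdict was returned).

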